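# Rearrange three spindles on their run-out V-stands

## Task

After cleaning, the three ground spindles were laid back on the wrong V-stands for the run-out check. Put each one on the stand whose vees fit it (thinnest in the smallest vees, thickest in the largest metal vees), lying down in both vees with its collar between the jaws; the wooden rest is free for parking one on the way. Set them down rather than let them fall, never lay one on the bench, and leave the jar and the caliper where they are.

Things in the scene. Friction and masses are not known exactly. Their poses are not given: they have to be found in the camera images.
- spindle_small: The thinnest of three steel spindles, lying level: a bright round shaft 14 mm thick, 120 mm long, with a dark collar 20 mm across and 50 mm long round its middle (grip it there from above, fingers closing across the shaft); about 0.15 kg. Origin on the axis at mid-length, x along the shaft (z anywhere round it). Either way round is right.
- spindle_medium: The middle-sized of three steel spindles, lying level: a bright round shaft 22 mm thick, 128 mm long, with a dark collar 30 mm across and 50 mm long round its middle (grip it there from above, fingers closing across the shaft); about 0.3 kg. Origin on the axis at mid-length, x along the shaft (z anywhere round it). Either way round is right.
- spindle_large: The thickest of three steel spindles, lying level: a bright round shaft 30 mm thick, 136 mm long, with a dark collar 40 mm across and 50 mm long round its middle (grip it there from above, fingers closing across the shaft); about 0.55 kg. Origin on the axis at mid-length, x along the shaft (z anywhere round it). Either way round is right.
- stand_small: Fixed V-stand for the small spindle: dark base 100 x 54 x 12 mm; two upright grey metal jaws, 38 mm wide, inner faces at x = -33 and 33 mm, 12 mm thick, tops at z = 60 mm, each with a 90 degree vee 21 mm wide at the top. A shaft of diameter d lies in them with its axis at z = 49.5 + 0.707 d mm (its own: 59). Origin on the bench under its middle; x along the vees' line, y across, z up.
- stand_medium: Fixed V-stand for the medium spindle: dark base 100 x 71 x 12 mm; two upright grey metal jaws, 55 mm wide, inner faces at x = -33 and 33 mm, 12 mm thick, tops at z = 60 mm, each with a 90 degree vee 33 mm wide at the top. A shaft of diameter d lies in them with its axis at z = 43.5 + 0.707 d mm (its own: 59). Origin on the bench under its middle; x along the vees' line, y across, z up.
- stand_large: Fixed V-stand for the large spindle: dark base 100 x 88 x 12 mm; two upright grey metal jaws, 72 mm wide, inner faces at x = -33 and 33 mm, 12 mm thick, tops at z = 60 mm, each with a 90 degree vee 45 mm wide at the top. A shaft of diameter d lies in them with its axis at z = 37.5 + 0.707 d mm (its own: 59). Origin on the bench under its middle; x along the vees' line, y across, z up.
- parking_rest: Fixed wooden V-rest, empty at the start, takes any spindle: base 100 x 88 x 12 mm; two upright wooden jaws 72 mm wide, inner faces at x = -33 and 33 mm, 12 mm thick, tops at z = 60 mm, 90 degree vees 45 mm wide at the top. A shaft of diameter d lies with its axis at z = 37.5 + 0.707 d mm. Origin on the bench under its middle; x along the vees' line, y across, z up.
- parts_jar: Small glass jar with a black lid, 45 mm across and 56 mm high, standing loose among the work: not to be moved. Origin at the centre of its underside.
- caliper: Digital caliper lying flat on the bench, 180 x 62 x 12 mm: not to be moved. Origin near its middle on the bench, y along the beam.

How it is judged (in metres and radians):
At the end, for the whole second after the job is handed in: Each spindle lies released and at rest in both vees of its own stand: collar between the jaws (within 12 mm of the middle along the stand), axis within 5 mm of the line of the vees sideways, within 4 mm of its seated height, and in line with the vees within 0.06 rad (x of spindle_small in the frame of stand_small between -0.012 and 0.012 m and y of spindle_small in the frame of stand_small between -0.005 and 0.005 m and z of spindle_small in the frame of stand_small between 0.0554 and 0.0634 m and angle between the x axis of spindle_small and the x axis of stand_small, either way round below 0.06 rad and linear speed of each of spindle_small, spindle_medium, spindle_large below 0.02 m/s and contact force between each of spindle_small, spindle_medium, spindle_large and the fingers below 0.1 N and x of spindle_medium in the frame of stand_medium between -0.012 and 0.012 m and y of spindle_medium in the frame of stand_medium between -0.005 and 0.005 m and z of spindle_medium in the frame of stand_medium between 0.0551 and 0.0631 m and angle between the x axis of spindle_medium and the x axis of stand_medium, either way round below 0.06 rad and x of spindle_large in the frame of stand_large between -0.012 and 0.012 m and y of spindle_large in the frame of stand_large between -0.005 and 0.005 m and z of spindle_large in the frame of stand_large between 0.0547 and 0.0627 m and angle between the x axis of spindle_large and the x axis of stand_large, either way round below 0.06 rad); the robot touches nothing.
It fails at once if a spindle lies on the bench or on a stand's foot (height (world z) of any of spindle_small, spindle_medium, spindle_large below 0.035 m).
It fails at once if a spindle is let fall (by more than about 2 cm) ((linear speed of spindle_small above 0.65 m/s and contact force between spindle_small and the fingers below 0.1 N) or (linear speed of spindle_medium above 0.65 m/s and contact force between spindle_medium and the fingers below 0.1 N) or (linear speed of spindle_large above 0.65 m/s and contact force between spindle_large and the fingers below 0.1 N)).
It fails at once if the jar is moved by more than 3 cm (distance of parts_jar from where it was at the start of the episode above 0.03 m).
It fails at once if the caliper is moved by more than 3 cm (distance of caliper from where it was at the start of the episode above 0.03 m).
It also fails if it takes over 120 s, if anything falls off the work surface, if the arm or the gripper's body presses on something with over 40 N, if the wrist force passes 120 N, or if a joint passes its speed limit or range.

## Robot

A 6-joint arm with a two-finger parallel gripper is mounted at the origin on a cart in front of the work surface, level with it; the furniture and walls round the work are solid. World frame = base frame: x ahead of the robot, y to its left, z up, the work surface at z = 0. Lengths are in mm, angles in rad, forces in N, time in s.
With the tool pointing down it reaches from about 350 to 775 mm from the base axis. Payload 7.3 kg.
Tool frame: the origin (TCP) lies midway between the tips of the shut fingers; the grasp point (between the pads) lies 19 mm behind it; z points along the fingers, y is the line along which they close (so a half turn about z gives the same grasp; the last joint's range is limited). The gripper opens to 92 mm and grips with 3 to 60 N. Pads are 19 mm wide; open, the fingers measure 130 mm over their backs; the gripper's body (75 mm by 190 mm) begins 47 mm behind the grasp point.
Start: joints at [-1.443, 0.342, 1.524, -0, 1.275, -0.146], TCP at [141.978, -505.457, 226.741] pointing down, gripper open.
Joint ranges: [-2.53, 2.53], [-0.77, 2.02], [0.04, 2.7], [-1, 4.14], [0.28, 2.66], [-3.11, 3.11]. Speed limits (rad/s): [2.57, 2.57, 3.14, 3.14, 3.14, 3.14].

## Interface

Orientations are given as [roll, pitch, yaw] about the fixed x, y, z axes, in that order (R = Rz(yaw) Ry(pitch) Rx(roll)).
In Python, from plant import get_obs, capture, camera_model, close_job, search_frame, regions_of, pinpoint gives the robot as it stands. The module is installed in compiled form; this text tells all that it offers.
- The arm moves only by the shell command python3 -m pendant 'ROWS'. ROWS is JSON, one flat list of numbers, 7 for each row, row after row: the shift along the tool's x, y, z in units of 30 mm (1.0 is 30 mm), then the turn, a rotation vector about the tool's x, y, z in units of 4 degrees (1.0 is 4 degrees), then the closure, from -1 (fully open) to 1 (shut), so that 0 is half open. In form: [dx, dy, dz, wx, wy, wz, gripper, dx, dy, dz, wx, wy, wz, gripper, ...]. A call has 1 to 12 rows; each row shifts and turns the commanded pose from where the row before left it, along the tool's axes as they then stand; what a row does not reach is not made up. A row lasts 1/10 s, in which the tool goes at most 50 mm and 8.59 degrees, less where a joint would pass 70% of its speed; a pose out of reach is approached as far as the arm can. A call with a number of a shift or a turn outside -1 to 1 is refused whole. A call with a gripper value outside its range is refused whole. The fingers move at their own pace and stop on an object; the grip force is fixed at half the most. Time passes only in rows, so rows that do not move let the fingers close. It gives the time, the measured TCP pose, the force, the opening and the grip force at its end, in the units of the state.
- get_obs(): the state, without advancing time (a new reading comes with each control period).
- capture(name): name is "scene" or "top"; returns the picture (384x512x3 uint8, red, green, blue); there is no depth.
- camera_model(name): a dict with "fov_y" (degrees; the focal length in pixels is half the picture's height over the tangent of half this angle, whatever the lens; pixels are square), "cx", "cy" (the principal point, pixels), "pose" (4x4, takes a point from camera to world coordinates). Camera axes: x right, y up, looking along -z (the intrinsics and any distortion apply to the point x, -y, -z); pixel columns grow to the right and rows downward; lengths in mm; the calibration is good to about 2 mm. A picture is of the moment at which its call begins. camera_model takes no time and is no camera call.
- close_job(): hands the job in; it is judged then, once.
Trained networks look in the newest picture that a camera, given by its name, has taken for a name from the list of things; names that differ only in an ending like _2 or _b are one class to them, and where a whole thing is asked for, a point or a joint stands for the part that bears it (a point fixed in the world has none). Each returns a list of dicts, best first, with "score" (0 to 1); they miss things now and then, are a little off and sometimes report something else, mostly with a low value. They report only what shows in the picture. A call takes as long as a camera call.
- search_frame(camera, thing): "location" ([column, row] in pixels, amid what is visible of it).
- regions_of(camera, thing): "pixels" (384x512 bool, what is visible of it) and "location" ([column, row] in pixels, amid what is visible of it).
- pinpoint(camera, thing): "location" ([column, row] in pixels: a listed point, or the origin of a listed thing).
The state is a dict: "time": time; "joint_positions": joint angles; "dq": joint speeds; "tau": joint torques, N m; "tool_pos": TCP position; "tcp_rot": TCP orientation; "contact_force": force on the tool from outside, world axes, zero at the start; "moment": the same for the moment, N m; "grip_width": finger opening in mm; "finger_force": force on a finger pad.
Only numpy, scipy, OpenCV 4.12 (cv2) and the standard library are available. Lean on these libraries where they do the work, as an engineer would, in place of code of your own. Each camera call takes 0.05 s, during which the arm holds its last target. There are 200 camera calls.

## Working session

There is one attempt and no reset: what is moved stays moved. The work goes in short steps, Python scripts to look and compute and a shell command to move; the robot and the scene stay as the last step left them, time stands still between calls to the robot, and variables do not carry over. Pictures are saved under pics/ and viewed, at most 14 in all, crops included, and the job is handed in when it is done.

```bash
mkdir -p pics; cat > h.py <<'E'
import numpy as np,cv2
from plant import *
def ray(cam,px):
    m=camera_model(cam);f=192/np.tan(np.radians(m['fov_y']/2));P=np.array(m['pose'])
    d=np.array([(px[0]-m['cx'])/f,-(px[1]-m['cy'])/f,-1]);return P[:3,3],P[:3,:3]@d
def onz(cam,px,z):
    o,d=ray(cam,px);return (o+d*(z-o[2])/d[2])
def proj(cam,p):
    m=camera_model(cam);f=192/np.tan(np.radians(m['fov_y']/2));P=np.array(m['pose'])
    q=P[:3,:3].T@(np.array(p)-P[:3,3]);return np.array([m['cx']+f*q[0]/-q[2],m['cy']-f*q[1]/-q[2]])
E
python3 - <<'E'
from h import *
print({k:v for k,v in camera_model('top').items()});print(camera_model('scene'))
for c in('top','scene'):
    cv2.imwrite(f'pics/{c}0.png',capture(c)[:,:,::-1])
Z=dict(spindle_small=62,spindle_medium=62,spindle_large=62,stand_small=0,stand_medium=0,stand_large=0,parking_rest=0,parts_jar=0,caliper=0)
for t,z in Z.items():
    for r in pinpoint('top',t)[:2]: print(t,round(r['score'],2),np.round(r['location']),onz('top',r['location'],z).round())
print(get_obs())
E
```

```text
{'fov_y': 55.300791641419266, 'cx': 255.47976207086361, 'cy': 195.99599417085125, 'pose': array([[ 2.74900115e-02,  9.96492464e-01, -7.90383968e-02,
         4.83423508e+02],
       [-9.99620036e-01,  2.75637018e-02, -1.58721788e-04,
        -1.15425149e+01],
       [ 2.02042574e-03,  7.90127283e-02,  9.96871560e-01,
         1.21505005e+03],
       [ 0.00000000e+00,  0.00000000e+00,  0.00000000e+00,
         1.00000000e+00]])}
{'fov_y': 49.24561940340188, 'cx': 259.0440502888885, 'cy': 191.3596203514553, 'pose': array([[-8.03610081e-01,  4.01451051e-01, -4.39372156e-01,
        -1.86048640e+01],
       [-5.95103737e-01, -5.51808934e-01,  5.84258883e-01,
         7.81318684e+02],
       [-7.89813828e-03,  7.30988340e-01,  6.82344243e-01,
         9.78954935e+02],
       [ 0.00000000e+00,  0.00000000e+00,  0.00000000e+00,
         1.00000000e+00]])}
spindle_small 0.78 [161. 234.] [449. 280.  62.]
spindle_medium 0.68 [217. 164.] [675. 115.  62.]
spindle_large 0.55 [341. 212.] [ 531. -281.   62.]
stand_small 0.66 [218. 164.] [684. 116.   0.]
stand_small 0.46 [285. 168.] [ 677. -107.    
[... 406 characters left out ...]
452.  -1.   0.]
{'time': 0.55, 'joint_positions': array([-1.44300065e+00,  3.41988644e-01,  1.52412817e+00, -3.76838273e-06,
        1.27538985e+00, -1.46004637e-01]), 'dq': array([ 0.00133609, -0.00153461,  0.00046716, -0.00091966,  0.00070696,
       -0.00103029]), 'tau': array([-1.43338468e-03, -4.30874205e+01, -2.44359469e+01,  7.15864543e-02,
        4.86958784e-02, -1.33980063e-05]), 'tool_pos': array([ 141.97496449, -505.44761512,  226.73655655]), 'tcp_rot': array([3.14150810e+00, 1.60771496e-05, 2.73801406e-01]), 'contact_force': array([0.64870389, 0.17727134, 0.60979288]), 'moment': array([-0.08452726,  0.00183074,  0.06946337]), 'finger_force': 0.0, 'grip_width': 91.90826494725115}
```

```bash
python3 - <<'E'
import cv2
i=cv2.imread('pics/top0.png')[120:280,120:400]
cv2.imwrite('pics/topc.png',cv2.resize(i,None,fx=2.85,fy=2.85,interpolation=cv2.INTER_CUBIC))
E
```

```text
(no output)
```

View pics/topc.png

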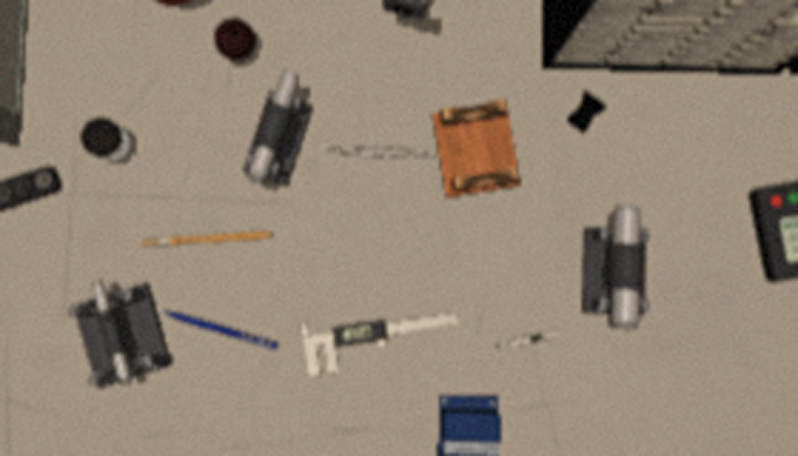

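View pics/scene0.png

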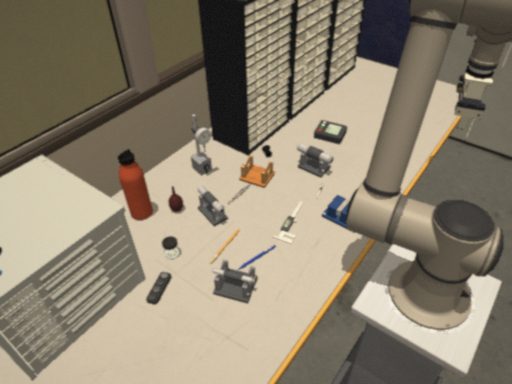

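Top crop: stand_small with the medium spindle at crop (275,130), stand_large with the small one at (122,335), stand_medium with the large one at (620,265), the empty rest at (475,148); jar (105,140), caliper (370,340). The scene view agrees.

```bash
cat > meas.py <<'E'
from h import *
capture('top')
Z=dict(spindle_small=47.4,spindle_medium=65.1,spindle_large=64.7,stand_small=30,stand_medium=30,stand_large=30,parking_rest=50,parts_jar=40,caliper=6)
for t,z in Z.items():
    for r in regions_of('top',t)[:2]:
        m=r['pixels'].astype(np.uint8)
        ys,xs=np.nonzero(m);pts=np.array([onz('top',p,z)[:2] for p in zip(xs,ys)])
        if len(pts)<5: continue
        c=pts.mean(0);u,s,vt=np.linalg.svd(pts-c,full_matrices=False);
        q=(pts-c)@vt.T; c2=c+vt.T@((q.max(0)+q.min(0))/2)
        yaw=np.arctan2(vt[0,1],vt[0,0]);yaw=(yaw+np.pi/2)%np.pi-np.pi/2
        R=cv2.minAreaRect(pts.astype(np.float32))
        print(t,round(r['score'],2),len(pts),'c',c.round(1),'mid',c2.round(1),'yaw',round(np.degrees(yaw),1),'ext',np.ptp(q,axis=0).round(),'rect',np.round(R[0],1),np.round(R[1],0),round(R[2],1))
E
python3 meas.py
```

```text
spindle_small 0.58 220 c [439.5 290.6] mid [440.6 290.9] yaw 18.8 ext [112.  25.] rect [440.7 290.6] [112.  24.] 16.8
spindle_medium 0.7 299 c [672.8 118.3] mid [673.2 118.4] yaw -16.0 ext [128.  28.] rect [673.2 118.5] [ 28. 128.] 73.8
spindle_large 0.96 449 c [ 527.9 -275. ] mid [ 528.7 -273.4] yaw -0.1 ext [132.  41.] rect [ 528.6 -273.3] [132.  41.] 0.5
stand_small 0.59 194 c [659.5 102. ] mid [666.2 115.5] yaw -16.3 ext [100.  52.] rect [664.5 103.5] [102.  46.] 2.1
stand_medium 0.69 282 c [ 522.8 -251.9] mid [ 527.2 -267.2] yaw 6.5 ext [99. 74.] rect [ 526.3 -270.8] [97. 74.] 1.6
stand_large 0.65 378 c [444.7   8.3] mid [445.6  -8.2] yaw -73.6 ext [177.  48.] rect [442.6  -9.3] [ 47. 176.] 13.8
stand_large 0.62 807 c [437.6 283.4] mid [437.5 285.6] yaw 17.7 ext [105.  98.] rect [437.4 285.8] [104.  97.] 18.8
parking_rest 0.76 838 c [ 658.2 -108.7] mid [ 659.1 -108.3] yaw 8.8 ext [104.  88.] rect [ 658.1 -108.4] [104.  87.] 11.0
parts_jar 0.57 214 c [658.1 310.1] mid [658.4 309.7] yaw 60.9 ext [58. 46.] rect [658.6 309.6] [56. 45.] 47.4
caliper 0.84 336 c [441.  21.] mid [448.   -6.3] yaw -73.6 ext [181.  56.] rect [436.2  -8.8] [ 53. 179.] 7.3
```

```bash
python3 - <<'E'
import cv2,numpy as np
i=cv2.imread('pics/top0.png');o=[]
for x,y in((163,237),(217,164),(287,171),(338,214)):
    o.append(cv2.resize(i[y-27:y+27,x-27:x+27],(390,290) if 0 else (290,290),interpolation=cv2.INTER_CUBIC))
cv2.imwrite('pics/z.png',np.vstack([np.hstack(o[:2]),np.hstack(o[2:])]))
E
```

```text
(no output)
```

View pics/z.png

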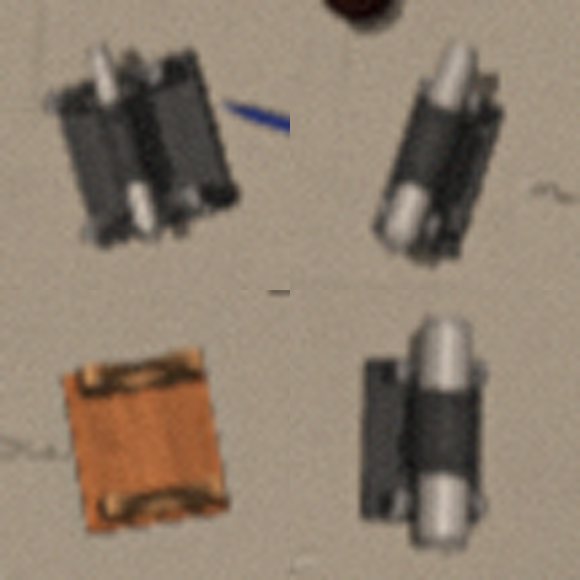

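The four crops match: large stand leaning about +17°, small about -16°, medium about 0°, rest about +10°. I'll refine by fitting silhouettes in both cameras.

```bash
cat > fit.py <<'E'
from h import *
from scipy.optimize import minimize
S=4
def box(x0,x1,y0,y1,z0,z1): return np.array([[a,b,c] for a in(x0,x1) for b in(y0,y1) for c in(z0,z1)],float)
def cyl(s,L,d,z):
    t=np.linspace(0,2*np.pi,24,endpoint=False)
    return np.array([[s+e*L/2,d/2*np.cos(a),z+d/2*np.sin(a)] for e in(-1,1) for a in t])
def stand(w,j,v):
    o=[box(-50,50,-w/2,w/2,0,12)]
    for a,b in((33,45),(-45,-33)):
        o.append(box(a,b,-j/2,j/2,0,60-v/2))
        o.append(box(a,b,-j/2,-v/2,0,60));o.append(box(a,b,v/2,j/2,0,60))
    return o
def rend(cam,parts,p):
    c,s=np.cos(p[2]),np.sin(p[2]);R=np.array([[c,-s,0],[s,c,0],[0,0,1]]);im=np.zeros((384*S,512*S),np.uint8)
    for P in parts:
        q=np.array([proj(cam,x) for x in P@R.T+[p[0],p[1],0]])
        h=cv2.convexHull(((q+.5)*S*16).round().astype(np.int32)); cv2.fillPoly(im,[h],1,shift=4)
    return cv2.resize(im.astype(np.float32),(512,384),interpolation=cv2.INTER_AREA)
D=dict(small=(54,38,21,120,14,20),medium=(71,55,33,128,22,30),large=(88,72,45,136,30,40))
def best(cam,t,near):
    c=[r for r in regions_of(cam,t) if np.hypot(*(np.array(r['location'])-proj(cam,near)))<25]
    return c[0]['pixels'] if c else np.zeros((384,512),bool)
def go(name,st,sp,x0,cams=('top','scene')):
    w,j,v=D[st][:3]; zz=60-v/2
    M={}
    for cam in cams:
        near=[x0[0],x0[1],40]
        m=best(cam,name,near)
        if sp: m=m|best(cam,'spindle_'+sp,near)
        m=m.astype(np.uint8); m=cv2.morphologyEx(m,cv2.MORPH_CLOSE,np.ones((5,5),np.uint8));M[cam]=m
    def cost(u,cs):
        p=[u[0],u[1],u[2]/50]; parts=stand(w,j,v)
        if sp:
            L,d,D2=D[sp][3:];z=zz+.707*d; parts+= [cyl(u[3],L,d,z),cyl(u[3],50,D2,z)]
        return sum(np.abs(rend(c,parts,p)-M[c]).sum()/max(1,M[c].sum()) for c in cs)+(1e-4*u[3]**2 if sp else 0)
    for cs in [(c,) for c in cams]+[cams]:
        u0=np.array([x0[0],x0[1],x0[2]*50,0.][:4 if sp else 3]);best_=None
        sim=np.vstack([u0]+[u0+np.eye(len(u0))[i]*6 for i in range(len(u0))])
        r=minimize(cost,u0,args=(cs,),method='Nelder-Mead',options=dict(initial_simplex=sim,maxiter=110,xatol=.1,fatol=1e-4))
        print(name,cs,r.x[:2].round(1),'yaw',round(np.degrees(r.x[2]/50),1),'off',r.x[3:].round(1),'cost',round(r.fun,3),[int(M[c].sum()) for c in cs])
if __name__=='__main__':
    for c in('top','scene'): capture(c)
    go('stand_small','small','medium',(673,118,-.28))
    go('stand_large','large','small',(439,288,.31))
    go('stand_medium','medium','large',(527,-272,0.))
    go('parking_rest','large',None,(660,-108,.17))
E
time python3 fit.py
```

```text
Traceback (most recent call last):
  File "fit.py", line 44, in <module>
    go('stand_small','small','medium',(673,118,-.28))
    ~~^^^^^^^^^^^^^^^^^^^^^^^^^^^^^^^^^^^^^^^^^^^^^^^
  File "fit.py", line 40, in go
    r=minimize(cost,u0,args=(cs,),method='Nelder-Mead',options=dict(initial_simplex=sim,maxiter=110,xatol=.1,fatol=1e-4))
  File "fit.py", line 36, in cost
    return sum(np.abs(rend(c,parts,p)-M[c]).sum()/max(1,M[c].sum()) for c in cs)+(1e-4*u[3]**2 if sp else 0)
           ~~~^^^^^^^^^^^^^^^^^^^^^^^^^^^^^^^^^^^^^^^^^^^^^^^^^^^^^^^^^^^^^^^^^^
  File "fit.py", line 36, in <genexpr>
    return sum(np.abs(rend(c,parts,p)-M[c]).sum()/max(1,M[c].sum()) for c in cs)+(1e-4*u[3]**2 if sp else 0)
                      ~~~~^^^^^^^^^^^
  File "fit.py", line 17, in rend
    q=np.array([proj(cam,x) for x in P@R.T+[p[0],p[1],0]])
                ~~~~^^^^^^^
  File "h.py", line 9, in proj
    m=camera_model(cam);f=192/np.tan(np.radians(m['fov_y']/2));P=np.array(m['pose'])
ValueError: time passes only in moves, steps and waits

real	0m3.899s
user	0m1.328s
sys	0m0.572s
```

```bash
sed -i 's/^from plant import \*/from plant import *\nimport functools,plant\ncamera_model=functools.cache(plant.camera_model)/' h.py; time python3 fit.py
```

```text
stand_small ('top',) [669.7 118.5] yaw -16.6 off [3.7] cost 0.085 [562]
stand_small ('scene',) [670.  118.6] yaw -18.1 off [-0.9] cost 0.08 [660]
stand_small ('top', 'scene') [670.4 118.2] yaw -17.4 off [2.2] cost 0.172 [562, 660]
stand_large ('top',) [437.9 290.2] yaw 18.3 off [3.3] cost 0.053 [905]
stand_large ('scene',) [438.5 286.7] yaw 19.5 off [2.] cost 0.072 [1294]
stand_large ('top', 'scene') [437.8 289.3] yaw 18.5 off [2.5] cost 0.16 [905, 1294]
stand_medium ('top',) [ 526.4 -273.4] yaw -0.0 off [3.8] cost 0.158 [729]
stand_medium ('scene',) [ 528. -279.] yaw -2.7 off [2.4] cost 0.102 [759]
stand_medium ('top', 'scene') [ 526.6 -276.5] yaw 0.1 off [3.5] cost 0.295 [729, 759]
parking_rest ('top',) [ 665.7 -112.4] yaw 10.9 off [] cost 0.057 [797]
parking_rest ('scene',) [ 665.4 -117.6] yaw 10.7 off [] cost 0.089 [670]
parking_rest ('top', 'scene') [ 664.6 -113.8] yaw 12.2 off [] cost 0.185 [797, 670]
real	0m5.152s
user	0m5.153s
sys	0m0.699s
```

```bash
cat > to.py <<'E'
import sys,numpy as np
from plant import get_obs
x,y,z,yaw=map(float,sys.argv[1:5]);o=get_obs();p=o['tool_pos'];r=o['tcp_rot'][2]
# turn first, then shift with the new yaw; and shift with the present yaw
def sh(a):
    c,s=np.cos(a),np.sin(a);d=np.array([x,y,z])-p;return (np.array([c*d[0]+s*d[1],s*d[0]-c*d[1],-d[2]])/30).round(2)
print('now',p.round(1),np.degrees(o['tcp_rot']).round(1),'turn wz',round((np.degrees(r)-yaw)/4,2),'shift@now',sh(r),'shift@new',sh(np.radians(yaw)))
E
python3 to.py 670 118.3 160 -17
```

```text
now [ 142.  -505.4  226.7] [180.    0.   15.7] turn wz 8.17 shift@now [ 22.57 -15.26   2.22] shift@new [ 10.75 -25.03   2.22]
```

```bash
python3 -m pendant '[0.94,-0.63,0,0,0,0,-0.6, 0.94,-0.63,0,0,0,0,-0.6, 0.94,-0.63,0,0,0,0,-0.6, 0.94,-0.63,0,0,0,0,-0.6, 0.94,-0.63,0,0,0,0,-0.6, 0.94,-0.63,0,0,0,0,-0.6, 0.94,-0.63,0,0,0,0,-0.6, 0.94,-0.63,0,0,0,0,-0.6, 0.94,-0.63,0,0,0,0,-0.6, 0.94,-0.63,0,0,0,0,-0.6, 0.94,-0.63,0,0,0,0,-0.6, 0.94,-0.63,0,0,0,0,-0.6]'; python3 to.py 670 118.3 160 -17
```

```text
time: 3.35
tool_pos: [407.3, -194.4, 226.9]
tcp_rot: [3.141, -0.0, 0.274]
contact_force: [0.6, -0.2, 0.8]
grip_width: 73.4
finger_force: 0.0
now [ 407.3 -194.4  226.9] [180.   -0.   15.7] turn wz 8.17 shift@now [11.25 -7.67  2.23] shift@new [  5.33 -12.53   2.23]
```

```bash
python3 -m pendant '[0.94,-0.64,0,0,0,0,-0.6, 0.94,-0.64,0,0,0,0,-0.6, 0.94,-0.64,0,0,0,0,-0.6, 0.94,-0.64,0,0,0,0,-0.6, 0.94,-0.64,0,0,0,0,-0.6, 0.94,-0.64,0,0,0,0,-0.6, 0.94,-0.64,0,0,0,0,-0.6, 0.94,-0.64,0,0,0,0,-0.6, 0.94,-0.64,0,0,0,0,-0.6, 0.94,-0.64,0,0,0,0,-0.6, 0.94,-0.64,0,0,0,0,-0.6, 0.94,-0.64,0,0,0,0,-0.6]'; python3 -m pendant '[0,0,0.2,0,0,0.9,-0.6, 0,0,0.2,0,0,0.9,-0.6, 0,0,0.2,0,0,0.9,-0.6, 0,0,0.2,0,0,0.9,-0.6, 0,0,0.2,0,0,0.9,-0.6, 0,0,0.2,0,0,0.9,-0.6, 0,0,0.2,0,0,0.9,-0.6, 0,0,0.2,0,0,0.9,-0.6, 0,0,0.2,0,0,0.97,-0.6, 0,0,0,0,0,0,-0.6]'; python3 to.py 670 118.3 46 -17
```

```text
time: 4.55
tool_pos: [670.7, 118.9, 226.6]
tcp_rot: [3.141, 0.0, 0.274]
contact_force: [0.6, -1.0, 0.2]
grip_width: 73.3
finger_force: 0.0
time: 5.55
tool_pos: [669.4, 117.6, 171.5]
tcp_rot: [3.141, 0.002, -0.297]
contact_force: [0.2, -0.3, -0.2]
grip_width: 73.5
finger_force: 0.0
now [669.4 117.6 171.5] [ 1.8e+02  1.0e-01 -1.7e+01] turn wz -0.01 shift@now [ 0.01 -0.03  4.18] shift@new [ 0.01 -0.03  4.18]
```

```bash
python3 -m pendant '[0,0,0.6,0,0,0,-0.6, 0,0,0.6,0,0,0,-0.6, 0,0,0.6,0,0,0,-0.6, 0,0,0.6,0,0,0,-0.6, 0,0,0.5,0,0,0,-0.6, 0,0,0.5,0,0,0,-0.6, 0,0,0.5,0,0,0,-0.6, 0,0,0.28,0,0,0,-0.6]';  python3 -m pendant '[0,0,0,0,0,0,0.3, 0,0,0,0,0,0,0.3, 0,0,0,0,0,0,0.3, 0,0,0,0,0,0,0.3, 0,0,0,0,0,0,0.3]'
```

```text
time: 6.35
tool_pos: [669.4, 117.7, 45.6]
tcp_rot: [3.141, 0.002, -0.296]
contact_force: [-0.7, -1.1, 0.0]
grip_width: 73.3
finger_force: 0.0
time: 6.85
tool_pos: [670.3, 117.7, 47.9]
tcp_rot: [-3.141, -0.001, -0.297]
contact_force: [-0.8, 0.3, -0.2]
grip_width: 37.8
finger_force: 0.0
```

```bash
python3 -m pendant '[0,0,0,0,0,0,1, 0,0,0,0,0,0,1, 0,0,0,0,0,0,1, 0,0,0,0,0,0,1, 0,0,0,0,0,0,1]'; python3 to.py 670 118.3 46 -17
```

```text
time: 7.35
tool_pos: [670.4, 118.5, 47.8]
tcp_rot: [-3.14, -0.001, -0.296]
contact_force: [1.2, 4.3, 1.6]
grip_width: 29.1
finger_force: 30.0
now [670.4 118.5  47.8] [-1.799e+02 -1.000e-01 -1.700e+01] turn wz 0.0 shift@now [-0.01  0.01  0.06] shift@new [-0.01  0.01  0.06]
```

```bash
python3 -m pendant '[0,0,-0.3,0,0,0,1, 0,0,-0.5,0,0,0,1, 0,0,-0.6,0,0,0,1, 0,0,-0.6,0,0,0,1, 0,0,-0.6,0,0,0,1, 0,0,-0.4,0,0,0,1, 0,0,0,0,0,0,1]'; python3 to.py 665 -113 140 11
```

```text
time: 8.05
tool_pos: [671.0, 117.4, 140.0]
tcp_rot: [-3.141, -0.004, -0.297]
contact_force: [0.4, 0.1, -2.4]
grip_width: 29.6
finger_force: 30.0
now [671.  117.4 140. ] [-179.9   -0.2  -17. ] turn wz -7.0 shift@now [2.05 7.4  0.  ] shift@new [-1.66  7.5   0.  ]
```

```bash
python3 -m pendant '[0.1,0.4,0,0,0,0,1, 0.2,0.7,0,0,0,0,1, 0.2,0.7,0,0,0,0,1, 0.2,0.7,0,0,0,0,1, 0.2,0.7,0,0,0,0,1, 0.2,0.7,0,0,0,0,1, 0.2,0.7,0,0,0,0,1, 0.2,0.7,0,0,0,0,1, 0.2,0.7,0,0,0,0,1, 0.2,0.7,0,0,0,0,1, 0.15,0.4,0,0,0,0,1, 0,0.3,0,0,0,0,1]'; python3 -m pendant '[0,0,0,0,0,-0.6,1, 0,0,0,0,0,-0.9,1, 0,0,0,0,0,-0.9,1, 0,0,0,0,0,-0.9,1, 0,0,0,0,0,-0.9,1, 0,0,0,0,0,-0.9,1, 0,0,0,0,0,-0.9,1, 0,0,0,0,0,-0.7,1, 0,0,0,0,0,-0.3,1, 0,0,0,0,0,0,1]'; python3 to.py 665 -113 140 11
```

```text
time: 9.25
tool_pos: [663.3, -114.1, 136.2]
tcp_rot: [3.141, 0.002, -0.298]
contact_force: [-0.2, 1.0, -2.3]
grip_width: 29.2
finger_force: 30.0
time: 10.25
tool_pos: [663.6, -112.2, 137.0]
tcp_rot: [-3.141, 0.001, 0.192]
contact_force: [0.3, 0.3, -2.9]
grip_width: 29.2
finger_force: 30.0
now [ 663.6 -112.2  137. ] [-180.    0.   11.] turn wz 0.0 shift@now [ 0.04  0.03 -0.1 ] shift@new [ 0.04  0.03 -0.1 ]
```

```bash
python3 - <<'E'
from h import *
a=capture('top');b=capture('scene')
u,v=proj('top',[665,-113,60]).astype(int);s,t=proj('scene',[665,-113,60]).astype(int)
f=lambda i,x,y:cv2.resize(i[max(y-40,0):y+40,x-40:x+40,::-1],(400,400),interpolation=cv2.INTER_CUBIC)
cv2.imwrite('pics/p1.png',np.hstack([f(a,u,v),f(b,s,t)]))
E
```

```text
(no output)
```

View pics/p1.png

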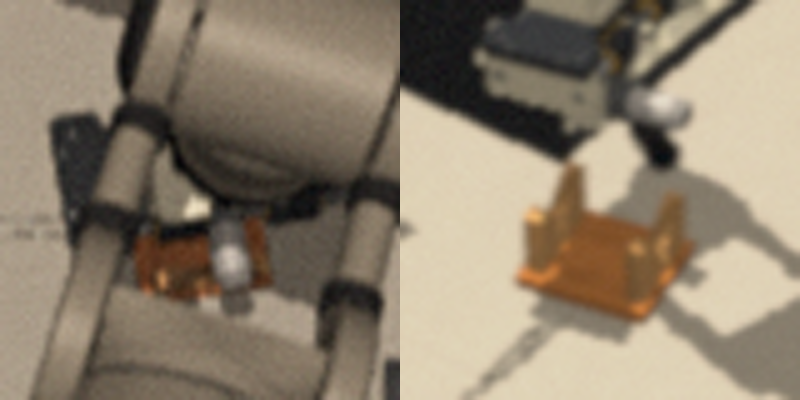

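The spindle hangs level above the rest, and both top and scene views show the vees right below. Lowering.

```bash
python3 -m pendant '[0.04,0.03,0.4,0,0,0,1, 0,0,0.5,0,0,0,1, 0,0,0.5,0,0,0,1, 0,0,0.5,0,0,0,1, 0,0,0.5,0,0,0,1, 0,0,0.4,0,0,0,1, 0,0,0.2,0,0,0,1, 0,0,0.1,0,0,0,1, 0,0,0.0,0,0,0,1]'; python3 -m pendant '[0,0,0.06,0,0,0,1, 0,0,0.06,0,0,0,1, 0,0,0,0,0,0,1]'
```

```text
time: 11.25
tool_pos: [665.3, -113.3, 44.2]
tcp_rot: [3.141, 0.0, 0.192]
contact_force: [-0.1, 0.4, -2.0]
grip_width: 29.4
finger_force: 30.0
time: 11.55
tool_pos: [665.3, -113.3, 40.9]
tcp_rot: [3.141, -0.0, 0.192]
contact_force: [0.4, 0.1, -2.4]
grip_width: 29.6
finger_force: 30.0
```

```bash
python3 -m pendant '[0,0,0.06,0,0,0,1, 0,0,0.06,0,0,0,1, 0,0,0,0,0,0,1]'; python3 -m pendant '[0,0,0.04,0,0,0,1, 0,0,0.0,0,0,0,1]';
```

```text
time: 11.85
tool_pos: [665.3, -113.2, 37.2]
tcp_rot: [3.142, -0.0, 0.192]
contact_force: [-0.0, -0.9, -1.3]
grip_width: 29.3
finger_force: 30.0
time: 12.05
tool_pos: [665.4, -113.1, 37.0]
tcp_rot: [3.141, -0.001, 0.192]
contact_force: [-2.1, 1.3, 4.0]
grip_width: 29.2
finger_force: 30.0
```

```bash
python3 -m pendant '[0,0,0.03,0,0,0,1, 0,0,0,0,0,0,1]'; python3 -m pendant '[0,0,0,0,0,0,0.2, 0,0,0,0,0,0,0, 0,0,0,0,0,0,-0.3, 0,0,0,0,0,0,-0.5, 0,0,0,0,0,0,-0.5]'; python3 -m pendant '[0,0,-0.4,0,0,0,-0.5, 0,0,-0.7,0,0,0,-0.5, 0,0,-0.7,0,0,0,-0.5, 0,0,-0.7,0,0,0,-0.5, 0,0,-0.7,0,0,0,-0.5, 0,0,-0.7,0,0,0,-0.5, 0,0,0,0,0,0,-0.5]';python3 to.py 438 289.5 150 18.4
```

```text
time: 12.25
tool_pos: [665.5, -113.1, 36.9]
tcp_rot: [3.141, -0.001, 0.192]
contact_force: [-3.7, 1.3, 8.7]
grip_width: 29.1
finger_force: 30.0
time: 12.75
tool_pos: [665.2, -113.3, 34.8]
tcp_rot: [3.142, 0.0, 0.192]
contact_force: [1.0, 0.8, 0.7]
grip_width: 64.2
finger_force: 0.0
time: 13.45
tool_pos: [667.1, -113.7, 156.5]
tcp_rot: [3.138, -0.007, 0.192]
contact_force: [1.4, -0.5, -0.6]
grip_width: 68.9
finger_force: 0.0
now [ 667.1 -113.7  156.5] [179.8  -0.4  11. ] turn wz -1.85 shift@now [ -4.93 -14.65   0.22] shift@new [ -3.   -15.16   0.22]
```

```bash
python3 -m pendant '[-0.2,-0.6,0,0,0,0,-0.5, -0.3,-0.9,0,0,0,0,-0.5, -0.3,-0.9,0,0,0,0,-0.5, -0.3,-0.9,0,0,0,0,-0.5, -0.3,-0.9,0,0,0,0,-0.5, -0.3,-0.9,0,0,0,0,-0.5, -0.3,-0.9,0,0,0,0,-0.5, -0.3,-0.9,0,0,0,0,-0.5, -0.3,-0.9,0,0,0,0,-0.5, -0.3,-0.9,0,0,0,0,-0.5, -0.3,-0.9,0,0,0,0,-0.5, -0.3,-0.9,0,0,0,0,-0.5]'; python3 -m pendant '[-0.3,-0.9,0,0,0,0,-0.5, -0.3,-0.9,0,0,0,0,-0.5, -0.3,-0.9,0,0,0,0,-0.5, -0.3,-0.9,0,0,0,0,-0.5, -0.3,-0.7,0,0,0,0,-0.5, -0.2,-0.5,0,0,0,0,-0.5, 0,0,0,0,0,-0.9,-0.5, 0,0,0,0,0,-0.9,-0.5, 0,0,0,0,0,0,-0.5]'; python3 to.py 438 289.5 28 18.4
```

```text
time: 14.65
tool_pos: [500.9, 176.8, 151.4]
tcp_rot: [3.142, 0.001, 0.192]
contact_force: [0.8, 0.0, -1.0]
grip_width: 68.6
finger_force: 0.0
time: 15.55
tool_pos: [424.0, 307.5, 151.4]
tcp_rot: [3.141, 0.001, 0.319]
contact_force: [0.2, -0.5, 0.3]
grip_width: 69.0
finger_force: 0.0
now [424.  307.5 151.4] [1.80e+02 1.00e-01 1.83e+01] turn wz -0.03 shift@now [0.26 0.72 4.11] shift@new [0.25 0.72 4.11]
```

```bash
cat > fit2.py <<'E'
from fit import *
E
python3 - <<'E'
from fit import *
a=capture('top');capture('scene')
u,v=proj('top',[665,-113,50]).astype(int)
cv2.imwrite('pics/p2.png',cv2.resize(a[v-40:v+40,u-40:u+40,::-1],(480,480),interpolation=cv2.INTER_CUBIC))
go('parking_rest','large','medium',(665,-113,.19))
E
```

```text
parking_rest ('top',) [ 665.  -111.4] yaw 10.7 off [2.3] cost 0.078 [878]
parking_rest ('scene',) [ 654.7 -112. ] yaw 34.7 off [-1.] cost 0.597 [492]
parking_rest ('top', 'scene') [ 663.3 -112.4] yaw 11.2 off [1.9] cost 0.756 [878, 492]
```

View pics/p2.png

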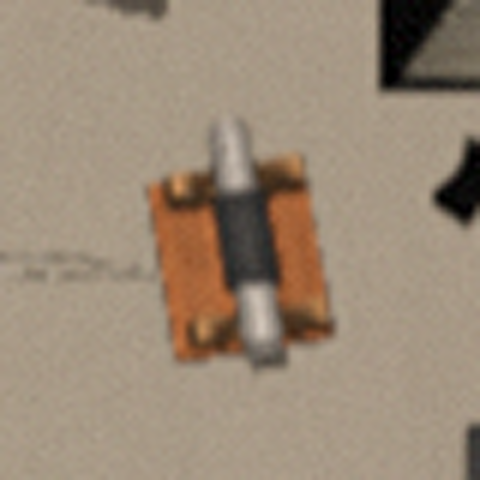

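The medium spindle lies in both vees of the rest, collar between the jaws (image centre around (250,240)). Next the small one.

```bash
python3 -m pendant '[0.1,0.3,0,0,0,0,-0.5, 0.15,0.42,0,0,0,0,-0.5, 0,0,0.6,0,0,0,-0.5, 0,0,0.6,0,0,0,-0.5, 0,0,0.6,0,0,0,-0.5, 0,0,0.6,0,0,0,-0.5, 0,0,0.6,0,0,0,-0.5, 0,0,0.5,0,0,0,-0.5, 0,0,0.35,0,0,0,-0.5, 0,0,0.2,0,0,0,-0.5, 0,0,0,0,0,0,-0.5]'; python3 -m pendant '[0,0,0,0,0,0,0.4, 0,0,0,0,0,0,0.4, 0,0,0,0,0,0,0.4, 0,0,0,0,0,0,0.4, 0,0,0,0,0,0,0.4, 0,0,0,0,0,0,1, 0,0,0,0,0,0,1, 0,0,0,0,0,0,1, 0,0,0,0,0,0,1, 0,0,0,0,0,0,1]'
```

```text
time: 16.95
tool_pos: [438.4, 288.9, 29.9]
tcp_rot: [3.141, 0.001, 0.317]
contact_force: [-0.3, -0.7, 0.2]
grip_width: 68.9
finger_force: 0.0
time: 17.95
tool_pos: [438.2, 289.9, 30.6]
tcp_rot: [-3.141, -0.0, 0.318]
contact_force: [-1.9, 5.0, 0.7]
grip_width: 19.3
finger_force: 30.0
```

```bash
python3 -m pendant '[0,0,-0.2,0,0,0,1, 0,0,-0.5,0,0,0,1, 0,0,-0.7,0,0,0,1, 0,0,-0.7,0,0,0,1, 0,0,-0.7,0,0,0,1, 0,0,-0.6,0,0,0,1, 0,0,-0.3,0,0,0,1, 0,0,0,0,0,0,1]'; python3 to.py 670.4 118.8 140 -17
```

```text
time: 18.75
tool_pos: [438.9, 289.3, 142.5]
tcp_rot: [3.141, -0.002, 0.318]
contact_force: [-0.6, 0.4, -2.4]
grip_width: 19.2
finger_force: 30.0
now [438.9 289.3 142.5] [ 1.80e+02 -1.00e-01  1.82e+01] turn wz 8.8 shift@now [5.56 7.81 0.08] shift@new [9.04 3.18 0.08]
```

```bash
python3 -m pendant '[0.3,0.42,0,0,0,0,1, 0.5,0.7,0,0,0,0,1, 0.5,0.7,0,0,0,0,1, 0.5,0.7,0,0,0,0,1, 0.5,0.7,0,0,0,0,1, 0.5,0.7,0,0,0,0,1, 0.5,0.7,0,0,0,0,1, 0.5,0.7,0,0,0,0,1, 0.5,0.7,0,0,0,0,1, 0.5,0.7,0,0,0,0,1, 0.5,0.7,0,0,0,0,1, 0.25,0.35,0,0,0,0,1]'; python3 -m pendant '[0,0,0,0,0,0.8,1, 0,0,0,0,0,0.9,1, 0,0,0,0,0,0.9,1, 0,0,0,0,0,0.9,1, 0,0,0,0,0,0.9,1, 0,0,0,0,0,0.9,1, 0,0,0,0,0,0.9,1, 0,0,0,0,0,0.9,1, 0,0,0,0,0,0.9,1, 0,0,0,0,0,0.8,1, 0,0,0,0,0,0,1]'; python3 to.py 670.4 118.8 50 -17
```

```text
time: 19.95
tool_pos: [670.7, 116.9, 139.2]
tcp_rot: [3.141, 0.002, 0.316]
contact_force: [-0.0, 0.2, -1.8]
grip_width: 19.0
finger_force: 30.0
time: 21.05
tool_pos: [669.1, 118.8, 139.6]
tcp_rot: [3.14, 0.002, -0.298]
contact_force: [0.3, 0.8, -1.3]
grip_width: 19.3
finger_force: 30.0
now [669.1 118.8 139.6] [ 1.799e+02  1.000e-01 -1.710e+01] turn wz -0.01 shift@now [ 0.04 -0.01  2.99] shift@new [ 0.04 -0.01  2.99]
```

```bash
python3 -m pendant '[0.04,0,0.4,0,0,0,1, 0,0,0.5,0,0,0,1, 0,0,0.5,0,0,0,1, 0,0,0.5,0,0,0,1, 0,0,0.5,0,0,0,1, 0,0,0.35,0,0,0,1, 0,0,0.2,0,0,0,1, 0,0,0.1,0,0,0,1, 0,0,0,0,0,0,1]';python3 to.py 670.4 118.8 42.3 -17; python3 -m pendant '[0,0,0.06,0,0,0,1, 0,0,0.06,0,0,0,1, 0,0,0,0,0,0,1]'
```

```text
time: 21.95
tool_pos: [670.5, 119.6, 49.9]
tcp_rot: [3.142, -0.0, -0.296]
contact_force: [1.0, -0.6, -2.4]
grip_width: 19.3
finger_force: 30.0
now [670.5 119.6  49.9] [180.  -0. -17.] turn wz 0.0 shift@now [0.   0.03 0.25] shift@new [0.   0.03 0.25]
time: 22.25
tool_pos: [670.5, 119.6, 46.5]
tcp_rot: [3.142, -0.0, -0.297]
contact_force: [0.4, -0.4, -3.4]
grip_width: 19.2
finger_force: 30.0
```

```bash
python3 -m pendant '[0,0.02,0.06,0,0,0,1, 0,0,0.04,0,0,0,1, 0,0,0,0,0,0,1]'; python3 -m pendant '[0,0,0.04,0,0,0,1, 0,0,0,0,0,0,1]'
```

```text
time: 22.55
tool_pos: [670.2, 119.0, 43.2]
tcp_rot: [3.141, 0.0, -0.297]
contact_force: [-0.1, 0.6, -3.0]
grip_width: 19.0
finger_force: 30.0
time: 22.75
tool_pos: [670.4, 118.8, 42.8]
tcp_rot: [3.141, -0.0, -0.297]
contact_force: [-2.4, -1.2, 4.0]
grip_width: 19.2
finger_force: 30.0
```

Seated at 42.8 as expected. Release and go up.

```bash
python3 -m pendant '[0,0,0.02,0,0,0,1, 0,0,0,0,0,0,0.5, 0,0,0,0,0,0,0.2, 0,0,0,0,0,0,0, 0,0,0,0,0,0,-0.5, 0,0,0,0,0,0,-0.6, 0,0,0,0,0,0,-0.6]'; python3 -m pendant '[0,0,-0.4,0,0,0,-0.6, 0,0,-0.7,0,0,0,-0.6, 0,0,-0.7,0,0,0,-0.6, 0,0,-0.7,0,0,0,-0.6, 0,0,-0.7,0,0,0,-0.6, 0,0,-0.6,0,0,0,-0.6, 0,0,0,0,0,0,-0.6]';python3 to.py 527 -275.5 170 -0.3
```

```text
time: 23.45
tool_pos: [670.3, 119.1, 41.5]
tcp_rot: [3.141, 0.0, -0.297]
contact_force: [0.6, 0.1, 0.5]
grip_width: 58.4
finger_force: 0.0
time: 24.15
tool_pos: [672.0, 119.2, 159.8]
tcp_rot: [-3.139, -0.006, -0.297]
contact_force: [-0.5, 0.1, -0.8]
grip_width: 73.8
finger_force: 0.0
now [672.  119.2 159.8] [-179.9   -0.4  -17. ] turn wz -4.17 shift@now [-0.78 13.99 -0.34] shift@new [-4.76 13.18 -0.34]
```

```bash
python3 -m pendant '[0,0.6,0,0,0,0,-0.6, -0.05,0.9,0,0,0,0,-0.6, -0.05,0.9,0,0,0,0,-0.6, -0.05,0.9,0,0,0,0,-0.6, -0.05,0.9,0,0,0,0,-0.6, -0.05,0.9,0,0,0,0,-0.6, -0.05,0.9,0,0,0,0,-0.6, -0.05,0.9,0,0,0,0,-0.6, -0.05,0.9,0,0,0,0,-0.6, -0.05,0.9,0,0,0,0,-0.6, -0.05,0.9,0,0,0,0,-0.6, -0.05,0.9,0,0,0,0,-0.6]'; python3 -m pendant '[-0.05,0.9,0,0,0,0,-0.6, -0.05,0.9,0,0,0,0,-0.6, -0.05,0.9,0,0,0,0,-0.6, -0.05,0.8,0,0,0,0,-0.6, 0,0,0,0,0,-0.8,-0.6, 0,0,0,0,0,-0.9,-0.6, 0,0,0,0,0,-0.9,-0.6, 0,0,0,0,0,-0.9,-0.6, 0,0,0,0,0,-0.67,-0.6, 0,0,0,0,0,0,-0.6]'; python3 to.py 527 -275.5 47.5 -0.3; python3 - <<'E'
from fit import *
a=capture('top');capture('scene')
u,v=proj('top',[670,118,50]).astype(int)
cv2.imwrite('pics/p3.png',cv2.resize(a[v-40:v+40,u-40:u+40,::-1],(400,400),interpolation=cv2.INTER_CUBIC))
go('stand_small','small','small',(670,118,-.29))
E
```

```text
time: 25.35
tool_pos: [560.5, -178.9, 154.3]
tcp_rot: [3.142, 0.003, -0.297]
contact_force: [0.4, 0.1, -0.4]
grip_width: 73.6
finger_force: 0.0
time: 26.35
tool_pos: [524.6, -276.3, 154.4]
tcp_rot: [-3.14, 0.002, -0.006]
contact_force: [-0.2, 0.2, 0.4]
grip_width: 73.2
finger_force: 0.0
now [ 524.6 -276.3  154.4] [-1.799e+02  1.000e-01 -3.000e-01] turn wz -0.01 shift@now [ 0.08 -0.03  3.56] shift@new [ 0.08 -0.03  3.56]
stand_small ('top',) [672.  119.3] yaw -17.5 off [-0.1] cost 0.121 [496]
stand_small ('scene',) [670.  116.8] yaw -15.2 off [-0.4] cost 0.076 [624]
stand_small ('top', 'scene') [671.  117.8] yaw -15.5 off [-0.5] cost 0.23 [496, 624]
```

View pics/p3.png

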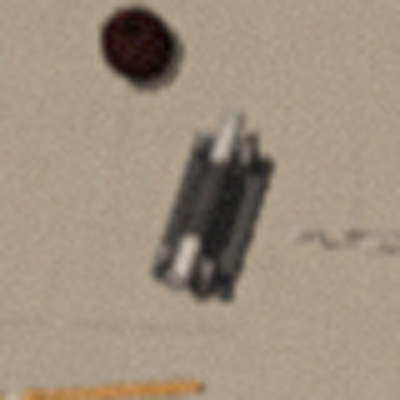

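The small spindle lies in stand_small with both ends over the jaws (image (230,135) and (185,255)). Now the large one.

```bash
python3 -m pendant '[0.08,-0.03,0.5,0,0,0,-0.6, 0,0,0.6,0,0,0,-0.6, 0,0,0.6,0,0,0,-0.6, 0,0,0.6,0,0,0,-0.6, 0,0,0.5,0,0,0,-0.6, 0,0,0.5,0,0,0,-0.6, 0,0,0.26,0,0,0,-0.6, 0,0,0,0,0,0,-0.6]';  python3 -m pendant '[0,0,0,0,0,0,0, 0,0,0,0,0,0,0, 0,0,0,0,0,0,0, 0,0,0,0,0,0,0, 0,0,0,0,0,0,1, 0,0,0,0,0,0,1, 0,0,0,0,0,0,1, 0,0,0,0,0,0,1, 0,0,0,0,0,0,1]'
```

```text
time: 27.45
tool_pos: [527.8, -274.8, 47.7]
tcp_rot: [-3.14, 0.002, -0.006]
contact_force: [0.1, 0.8, -0.2]
grip_width: 73.4
finger_force: 0.0
time: 28.35
tool_pos: [528.5, -275.1, 49.1]
tcp_rot: [3.142, -0.0, -0.006]
contact_force: [-0.1, 1.7, 3.9]
grip_width: 39.3
finger_force: 30.0
```

```bash
python3 -m pendant '[0,0,-0.2,0,0,0,1, 0,0,-0.4,0,0,0,1, 0,0,-0.6,0,0,0,1, 0,0,-0.7,0,0,0,1, 0,0,-0.7,0,0,0,1, 0,0,-0.5,0,0,0,1, 0,0,-0.2,0,0,0,1, 0,0,0,0,0,0,1]'; python3 to.py 438 290.3 145 18.3
```

```text
time: 29.15
tool_pos: [528.6, -275.4, 148.7]
tcp_rot: [3.141, -0.001, -0.006]
contact_force: [-0.8, 0.7, -5.2]
grip_width: 39.4
finger_force: 30.0
now [ 528.6 -275.4  148.7] [ 1.799e+02 -1.000e-01 -3.000e-01] turn wz -4.65 shift@now [ -3.12 -18.84   0.12] shift@new [  3.05 -18.85   0.12]
```

```bash
python3 -m pendant '[-0.13,-0.3,0,0,0,0,1, -0.13,-0.6,0,0,0,0,1, -0.13,-0.85,0,0,0,0,1, -0.13,-0.85,0,0,0,0,1, -0.13,-0.85,0,0,0,0,1, -0.13,-0.85,0,0,0,0,1, -0.13,-0.85,0,0,0,0,1, -0.13,-0.85,0,0,0,0,1, -0.13,-0.85,0,0,0,0,1, -0.13,-0.85,0,0,0,0,1, -0.13,-0.85,0,0,0,0,1, -0.13,-0.85,0,0,0,0,1]'; python3 -m pendant '[-0.13,-0.85,0,0,0,0,1, -0.13,-0.85,0,0,0,0,1, -0.13,-0.85,0,0,0,0,1, -0.13,-0.85,0,0,0,0,1, -0.13,-0.85,0,0,0,0,1, -0.13,-0.85,0,0,0,0,1, -0.13,-0.85,0,0,0,0,1, -0.13,-0.85,0,0,0,0,1, -0.13,-0.85,0,0,0,0,1, -0.13,-0.85,0,0,0,0,1, -0.13,-0.6,0,0,0,0,1, -0.13,-0.3,0,0,0,0,1]'; python3 -m pendant '[0,0,0,0,0,-0.6,1, 0,0,0,0,0,-0.9,1, 0,0,0,0,0,-0.9,1, 0,0,0,0,0,-0.9,1, 0,0,0,0,0,-0.9,1, 0,0,0,0,0,-0.45,1, 0,0,0,0,0,0,1]'; python3 to.py 438 290.3 55 18.3
```

```text
time: 30.35
tool_pos: [481.6, 8.6, 146.8]
tcp_rot: [-3.141, 0.002, -0.005]
contact_force: [-0.1, 0.0, -5.2]
grip_width: 39.2
finger_force: 30.0
time: 31.55
tool_pos: [436.3, 290.5, 146.7]
tcp_rot: [3.141, 0.002, -0.004]
contact_force: [-0.4, 0.7, -5.6]
grip_width: 39.2
finger_force: 30.0
time: 32.25
tool_pos: [437.1, 288.7, 147.1]
tcp_rot: [3.141, 0.002, 0.319]
contact_force: [-0.5, 0.9, -5.0]
grip_width: 39.5
finger_force: 30.0
now [437.1 288.7 147.1] [1.80e+02 1.00e-01 1.83e+01] turn wz -0.0 shift@now [ 0.05 -0.04  3.07] shift@new [ 0.05 -0.04  3.07]
```

```bash
python3 -m pendant '[0.03,-0.04,0.4,0,0,0,1, 0,0,0.5,0,0,0,1, 0,0,0.5,0,0,0,1, 0,0,0.5,0,0,0,1, 0,0,0.5,0,0,0,1, 0,0,0.4,0,0,0,1, 0,0,0.25,0,0,0,1, 0,0,0.15,0,0,0,1, 0,0,0,0,0,0,1]';python3 to.py 438 290.3 42.5 18.3; python3 -m pendant '[0,0,0.06,0,0,0,1, 0,0,0,0,0,0,1]'
```

```text
time: 33.15
tool_pos: [438.2, 290.6, 51.3]
tcp_rot: [3.141, 0.001, 0.319]
contact_force: [0.1, 0.2, -5.6]
grip_width: 39.4
finger_force: 30.0
now [438.2 290.6  51.3] [180.    0.   18.3] turn wz -0.01 shift@now [-0.01  0.01  0.29] shift@new [-0.01  0.01  0.29]
time: 33.35
tool_pos: [438.7, 290.9, 50.3]
tcp_rot: [-3.142, -0.001, 0.319]
contact_force: [-0.8, -0.4, -5.0]
grip_width: 38.8
finger_force: 30.0
```

```bash
python3 -m pendant '[0,0,0.06,0,0,0,1, 0,0,0.06,0,0,0,1, 0,0,0,0,0,0,1]'; python3 -m pendant '[0,0,0.05,0,0,0,1, 0,0,0.0,0,0,0,1]'; python3 -m pendant '[0,0,0.04,0,0,0,1, 0,0,0.0,0,0,0,1]'
```

```text
time: 33.65
tool_pos: [438.3, 290.7, 46.2]
tcp_rot: [3.141, 0.0, 0.319]
contact_force: [0.6, -0.7, -5.9]
grip_width: 39.3
finger_force: 30.0
time: 33.85
tool_pos: [438.3, 290.7, 44.7]
tcp_rot: [3.141, 0.0, 0.319]
contact_force: [0.5, 0.1, -5.6]
grip_width: 39.5
finger_force: 30.0
time: 34.05
tool_pos: [438.6, 290.8, 43.8]
tcp_rot: [3.141, -0.0, 0.319]
contact_force: [-1.6, -0.6, -2.9]
grip_width: 39.4
finger_force: 30.0
```

```bash
python3 -m pendant '[0,0,0.04,0,0,0,1, 0,0,0,0,0,0,1]'; python3 -m pendant '[0,0,0.01,0,0,0,1, 0,0,0,0,0,0,0.3, 0,0,0,0,0,0,0, 0,0,0,0,0,0,-0.3, 0,0,0,0,0,0,-0.6, 0,0,0,0,0,0,-0.6, 0,0,0,0,0,0,-0.6]'; python3 -m pendant '[0,0,-0.4,0,0,0,-0.6, 0,0,-0.7,0,0,0,-0.6, 0,0,-0.7,0,0,0,-0.6, 0,0,-0.7,0,0,0,-0.6, 0,0,-0.7,0,0,0,-0.6, 0,0,-0.5,0,0,0,-0.6, 0,0,0,0,0,0,-0.6]';python3 to.py 665.3 -113 155 11
```

```text
time: 34.25
tool_pos: [438.7, 290.8, 43.6]
tcp_rot: [3.141, -0.001, 0.319]
contact_force: [-2.5, -2.3, 6.0]
grip_width: 38.9
finger_force: 30.0
time: 34.95
tool_pos: [438.4, 290.8, 42.1]
tcp_rot: [3.142, 0.0, 0.319]
contact_force: [0.2, -0.2, -0.2]
grip_width: 72.0
finger_force: 0.0
time: 35.65
tool_pos: [439.7, 291.4, 156.0]
tcp_rot: [-3.141, -0.005, 0.319]
contact_force: [0.2, -0.8, -0.6]
grip_width: 73.5
finger_force: 0.0
now [439.7 291.4 156. ] [-180.    -0.3   18.3] turn wz 1.82 shift@now [ 2.91 15.16  0.03] shift@new [ 4.81 14.67  0.03]
```

```bash
python3 -m pendant '[0.1,0.5,0,0,0,0,-0.6, 0.17,0.9,0,0,0,0,-0.6, 0.17,0.9,0,0,0,0,-0.6, 0.17,0.9,0,0,0,0,-0.6, 0.17,0.9,0,0,0,0,-0.6, 0.17,0.9,0,0,0,0,-0.6, 0.17,0.9,0,0,0,0,-0.6, 0.17,0.9,0,0,0,0,-0.6, 0.17,0.9,0,0,0,0,-0.6, 0.17,0.9,0,0,0,0,-0.6, 0.17,0.9,0,0,0,0,-0.6, 0.17,0.9,0,0,0,0,-0.6]'; python3 -m pendant '[0.17,0.9,0,0,0,0,-0.6, 0.17,0.9,0,0,0,0,-0.6, 0.17,0.9,0,0,0,0,-0.6, 0.17,0.9,0,0,0,0,-0.6, 0.17,0.9,0,0,0,0,-0.6, 0.1,0.26,0,0,0,0.9,-0.6, 0,0,0,0,0,0.92,-0.6, 0,0,0,0,0,0,-0.6, 0,0,0,0,0,0,-0.6]'; python3 to.py 665.3 -113 35.5 11; python3 - <<'E'
from fit import *
a=capture('top');capture('scene')
u,v=proj('top',[438,290,50]).astype(int)
cv2.imwrite('pics/p4.png',cv2.resize(a[v-40:v+40,u-40:u+40,::-1],(400,400),interpolation=cv2.INTER_CUBIC))
go('stand_large','large','large',(438,290,.32))
E
```

```text
time: 36.85
tool_pos: [592.2, 10.8, 151.8]
tcp_rot: [-3.141, 0.002, 0.319]
contact_force: [0.1, -0.0, 0.2]
grip_width: 72.8
finger_force: 0.0
time: 37.75
tool_pos: [663.6, -114.2, 152.1]
tcp_rot: [-3.141, 0.002, 0.193]
contact_force: [-0.1, 0.3, -0.8]
grip_width: 73.3
finger_force: 0.0
now [ 663.6 -114.2  152.1] [-1.80e+02  1.00e-01  1.11e+01] turn wz 0.02 shift@now [ 0.06 -0.03  3.89] shift@new [ 0.06 -0.03  3.89]
stand_large ('top',) [437.8 290.1] yaw 19.7 off [1.2] cost 0.055 [1036]
stand_large ('scene',) [437.9 288.5] yaw 19.9 off [-1.5] cost 0.075 [1427]
stand_large ('top', 'scene') [437.8 289.3] yaw 19.5 off [0.7] cost 0.142 [1036, 1427]
```

View pics/p4.png

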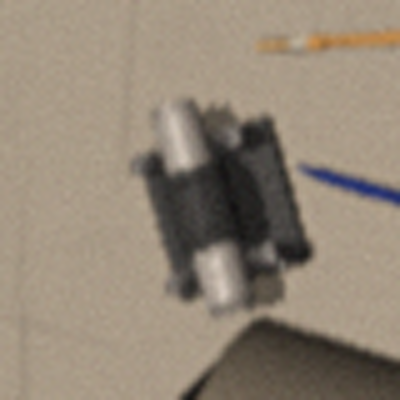

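The large spindle is seated in stand_large (image (180,130) to (225,290), collar between the jaws). Now the medium one.

```bash
python3 -m pendant '[0.06,-0.03,0.5,0,0,0,-0.6, 0,0,0.6,0,0,0,-0.6, 0,0,0.6,0,0,0,-0.6, 0,0,0.6,0,0,0,-0.6, 0,0,0.6,0,0,0,-0.6, 0,0,0.5,0,0,0,-0.6, 0,0,0.34,0,0,0,-0.6, 0,0,0.15,0,0,0,-0.6, 0,0,0,0,0,0,-0.6]';  python3 -m pendant '[0,0,0,0,0,0,0, 0,0,0,0,0,0,0, 0,0,0,0,0,0,0, 0,0,0,0,0,0,0.3, 0,0,0,0,0,0,1, 0,0,0,0,0,0,1, 0,0,0,0,0,0,1, 0,0,0,0,0,0,1, 0,0,0,0,0,0,1]'
```

```text
time: 38.95
tool_pos: [665.7, -112.3, 35.9]
tcp_rot: [-3.141, 0.001, 0.192]
contact_force: [-0.9, -0.8, 0.4]
grip_width: 73.7
finger_force: 0.0
time: 39.85
tool_pos: [665.8, -111.8, 36.6]
tcp_rot: [-3.141, 0.0, 0.192]
contact_force: [-1.0, 4.0, 1.6]
grip_width: 29.2
finger_force: 30.0
```

```bash
python3 -m pendant '[0,0,-0.2,0,0,0,1, 0,0,-0.4,0,0,0,1, 0,0,-0.6,0,0,0,1, 0,0,-0.7,0,0,0,1, 0,0,-0.7,0,0,0,1, 0,0,-0.6,0,0,0,1, 0,0,-0.4,0,0,0,1, 0,0,0,0,0,0,1]'; python3 to.py 526.6 -275 145 -0.3
```

```text
time: 40.65
tool_pos: [666.9, -113.0, 147.1]
tcp_rot: [3.139, -0.004, 0.192]
contact_force: [0.0, -0.0, -2.1]
grip_width: 28.9
finger_force: 30.0
now [ 666.9 -113.   147.1] [179.9  -0.2  11. ] turn wz 2.82 shift@now [-5.62  4.41  0.07] shift@new [-4.65  5.43  0.07]
```

```bash
python3 -m pendant '[-0.3,0.24,0,0,0,0,1, -0.6,0.47,0,0,0,0,1, -0.6,0.47,0,0,0,0,1, -0.6,0.47,0,0,0,0,1, -0.6,0.47,0,0,0,0,1, -0.6,0.47,0,0,0,0,1, -0.6,0.47,0,0,0,0,1, -0.6,0.47,0,0,0,0,1, -0.6,0.47,0,0,0,0,1, -0.34,0.27,0,0,0,0,1, -0.15,0.12,0,0,0,0,1]'; python3 -m pendant '[0,0,0,0,0,0.6,1, 0,0,0,0,0,0.9,1, 0,0,0,0,0,0.9,1, 0,0,0,0,0,0.42,1, 0,0,0,0,0,0,1, 0,0,0,0,0,0,1]'; python3 to.py 526.6 -275 55 -0.3
```

```text
time: 41.75
tool_pos: [525.0, -274.6, 143.7]
tcp_rot: [-3.141, 0.001, 0.19]
contact_force: [-0.0, -0.1, -1.6]
grip_width: 28.7
finger_force: 30.0
time: 42.35
tool_pos: [526.5, -273.4, 144.3]
tcp_rot: [-3.141, 0.0, -0.003]
contact_force: [0.8, 0.4, -2.6]
grip_width: 29.2
finger_force: 30.0
now [ 526.5 -273.4  144.3] [-180.     0.    -0.2] turn wz 0.03 shift@now [0.   0.05 2.98] shift@new [0.   0.05 2.98]
```

```bash
python3 -m pendant '[0,0.05,0.4,0,0,0,1, 0,0,0.5,0,0,0,1, 0,0,0.5,0,0,0,1, 0,0,0.5,0,0,0,1, 0,0,0.5,0,0,0,1, 0,0,0.4,0,0,0,1, 0,0,0.2,0,0,0,1, 0,0,0.1,0,0,0,1, 0,0,0,0,0,0,1]';python3 to.py 526.6 -275 42.6 -0.3; python3 -m pendant '[0,0,0.05,0,0,0,1, 0,0,0,0,0,0,1]'
```

```text
time: 43.25
tool_pos: [526.4, -275.2, 51.4]
tcp_rot: [3.142, 0.0, -0.005]
contact_force: [0.6, 0.8, -2.6]
grip_width: 29.1
finger_force: 30.0
now [ 526.4 -275.2   51.4] [180.    0.   -0.3] turn wz 0.01 shift@now [ 0.01 -0.01  0.29] shift@new [ 0.01 -0.01  0.29]
time: 43.45
tool_pos: [526.6, -275.3, 50.5]
tcp_rot: [3.141, -0.001, -0.005]
contact_force: [1.0, 0.4, -2.7]
grip_width: 29.3
finger_force: 30.0
```

```bash
python3 -m pendant '[0,0,0.06,0,0,0,1, 0,0,0.06,0,0,0,1, 0,0,0,0,0,0,1]'; python3 -m pendant '[0,0,0.06,0,0,0,1, 0,0,0.0,0,0,0,1]'; python3 -m pendant '[0,0,0.04,0,0,0,1, 0,0,0.0,0,0,0,1]'
```

```text
time: 43.75
tool_pos: [526.3, -275.1, 46.2]
tcp_rot: [-3.141, 0.0, -0.005]
contact_force: [-0.5, -0.5, -2.5]
grip_width: 29.3
finger_force: 30.0
time: 43.95
tool_pos: [526.3, -275.1, 44.4]
tcp_rot: [-3.141, 0.0, -0.005]
contact_force: [-0.3, 0.1, -3.3]
grip_width: 29.2
finger_force: 30.0
time: 44.15
tool_pos: [526.4, -275.1, 43.3]
tcp_rot: [-3.142, 0.0, -0.005]
contact_force: [0.7, 1.2, -2.9]
grip_width: 29.2
finger_force: 30.0
```

```bash
python3 -m pendant '[0,0,0.03,0,0,0,1, 0,0,0,0,0,0,1]'; python3 -m pendant '[0,0,0.03,0,0,0,1, 0,0,0,0,0,0,1]'
```

```text
time: 44.35
tool_pos: [526.5, -275.2, 42.8]
tcp_rot: [3.141, -0.0, -0.005]
contact_force: [0.1, 0.2, -0.7]
grip_width: 29.4
finger_force: 30.0
time: 44.55
tool_pos: [526.5, -275.2, 42.6]
tcp_rot: [3.141, -0.001, -0.005]
contact_force: [-1.9, 2.3, 6.0]
grip_width: 29.1
finger_force: 30.0
```

Seated. Release, raise, and move aside for a check.

```bash
python3 -m pendant '[0,0,0,0,0,0,0.5, 0,0,0,0,0,0,0.2, 0,0,0,0,0,0,0, 0,0,0,0,0,0,-0.3, 0,0,0,0,0,0,-0.6, 0,0,0,0,0,0,-0.6]'; python3 -m pendant '[0,0,-0.4,0,0,0,-0.6, 0,0,-0.7,0,0,0,-0.6, 0,0,-0.7,0,0,0,-0.6, 0,0,-0.7,0,0,0,-0.6, 0,0,-0.7,0,0,0,-0.6, 0,0,-0.7,0,0,0,-0.6]'; python3 -m pendant '[-0.6,0.8,-0.3,0,0,0,-0.6, -0.6,0.8,-0.3,0,0,0,-0.6, -0.6,0.8,-0.3,0,0,0,-0.6, -0.6,0.8,0,0,0,0,-0.6, -0.6,0.8,0,0,0,0,-0.6, -0.6,0.8,0,0,0,0,-0.6, -0.6,0.8,0,0,0,0,-0.6, -0.6,0.8,0,0,0,0,-0.6, -0.6,0.8,0,0,0,0,-0.6, 0,0,0,0,0,0,-0.6]'
python3 - <<'E'
from fit import *
a=capture('top');b=capture('scene')
o=[]
for p in((526,-275,50),(670,118,50),(438,290,50)):
    u,v=proj('top',p).astype(int);s,t=proj('scene',p).astype(int)
    f=lambda i,x,y:cv2.resize(i[max(y-30,0):y+30,x-30:x+30,::-1],(260,260),interpolation=cv2.INTER_CUBIC)
    o.append(np.vstack([f(a,u,v),f(b,s,t)]))
cv2.imwrite('pics/p5.png',np.hstack(o))
go('stand_medium','medium','medium',(526.6,-275,0.))
go('stand_small','small','small',(670,118,-.29))
for t in('parts_jar','caliper'): print(t,[(round(r['score'],2),np.round(r['location'])) for r in search_frame('top',t)[:2]])
E
```

```text
time: 45.15
tool_pos: [526.4, -275.2, 41.5]
tcp_rot: [3.142, 0.0, -0.005]
contact_force: [-0.4, 0.2, 0.3]
grip_width: 64.0
finger_force: 0.0
time: 45.75
tool_pos: [526.5, -275.2, 160.5]
tcp_rot: [3.141, -0.001, -0.005]
contact_force: [-0.0, 0.3, -0.5]
grip_width: 73.5
finger_force: 0.0
time: 46.75
tool_pos: [361.0, -493.2, 186.4]
tcp_rot: [3.14, 0.0, -0.008]
contact_force: [0.5, 0.8, -0.1]
grip_width: 73.3
finger_force: 0.0
stand_medium ('top',) [ 526.8 -275.8] yaw -1.3 off [2.1] cost 0.069 [783]
stand_medium ('scene',) [ 526.7 -275.9] yaw -3.3 off [4.2] cost 0.7 [433]
stand_medium ('top', 'scene') [ 526.6 -275.5] yaw -1.2 off [1.6] cost 0.783 [783, 433]
stand_small ('top',) [669.8 119.1] yaw -15.7 off [1.8] cost 0.094 [565]
stand_small ('scene',) [668.9 118.4] yaw -17.4 off [-1.3] cost 0.107 [585]
stand_small ('top', 'scene') [670.  118.2] yaw -16.4 off [-1.3] cost 0.215 [565, 585]
parts_jar [(0.63, array([156., 170.]))]
caliper [(0.74, array([241., 236.])), (0.38, array([286., 169.]))]
```

View pics/p5.png

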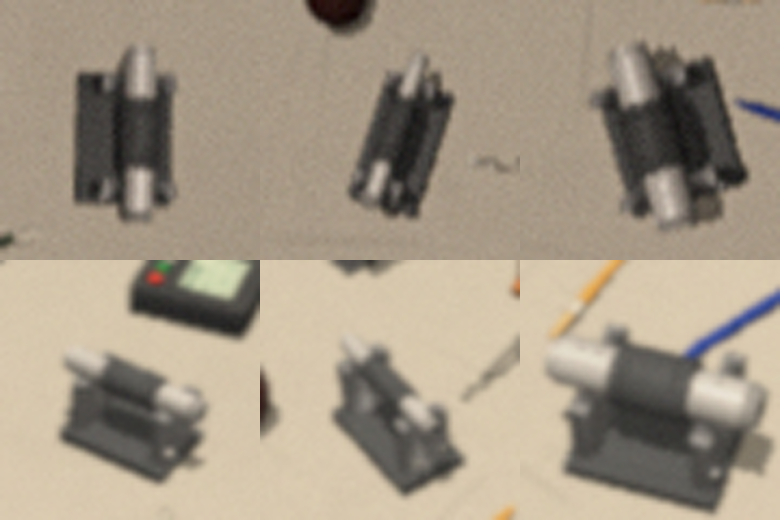

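All three lie level in both vees of their own stands, in both views (top row and scene row), with the collars between the jaws. The jar and caliper have not moved.

```bash
python3 -c "
from plant import *
print(close_job())"
```

```text
the job is handed in; nothing more can be done
None
```

All three spindles now lie in the vees of their own stands, the jar and caliper were left where they were, and the job is handed in; the hand-in call returned no verdict.

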